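# Load the copper tape dispenser and snap its cap on

## Robot

A 6-joint arm with a two-finger parallel gripper is mounted at the origin on the work surface. World frame = base frame: x ahead of the robot, y to its left, z up, the work surface at z = 0. Lengths are in mm, angles in rad, forces in N, time in s.
With the tool pointing down it reaches from about 350 to 875 mm from the base axis. Payload 4.2 kg.
Tool frame: the origin (TCP) lies at the very end of the fingers, on their centre line; the grasp point (between the pads) lies 19 mm behind it (pinch_z is the distance from the TCP to the grasp point, in mm); z points along the fingers, y is the line along which they close (so a half turn about z gives the same grasp; the last joint's range is limited). The gripper opens to 85 mm and grips with 20 to 120 N. Pads are 22 mm wide; open, the fingers measure 114 mm over their backs; the gripper's body (76 mm by 85 mm) begins 54 mm behind the grasp point. The pads swing forward as they close: fully open they stand 13 mm farther back than shut.
Start: joints at [1.51, 0.385, 0.008, 0, -1.194, -0.259], TCP at [196.453, 593.3, 231.312] pointing down, gripper open.
Joint ranges: [-3.14, 3.14], [-1.21, 2.06], [-1.07, 1.41], [-3.16, 2.05], [-2.99, -0.16], [-3.1, 3.1]. Speed limits (rad/s): [2.79, 2.79, 3.14, 3.14, 3.14, 3.14].

## Interface

Orientations are given as a unit quaternion [x, y, z, w].
In Python, from bench import * gives the robot as it stands.
- The arm moves only by the tool arm_command, never from a script. Its argument "steps" is one flat list of numbers, 4 for each row, row after row: the shift along the tool's x, y, z in m, then the turn about the tool's z in rad. In form: [tx, ty, tz, roll, tx, ty, tz, roll, ...]. A call has 1 to 20 rows; each row shifts and turns the commanded pose from where the row before left it, along the tool's axes as they then stand; what a row does not reach is not made up. A row lasts 1/8 s, in which the tool goes at most 62.5 mm and 10.7 degrees, less where a joint would pass 70% of its speed; a pose out of reach is approached as far as the arm can. A call with a gripper value outside its range is refused whole. "grip" is the finger opening in m, from 0 to 0.0854, set as the call begins (left out, the last holds). The fingers move at their own pace and stop on an object; the grip force is fixed at half the most. Time passes only in rows, so rows that do not move let the fingers close. It gives the time, the measured TCP pose, the force, the opening and the grip force at its end, in the units of the state.
- read_state(): the state, without advancing time (a new reading comes with each control period).
- get_image(name): name is "scene" or "top" or "wrist"; returns the picture (400x640x3 uint8, red, green, blue); there is no depth.
- get_calibration(name): a dict with "camera_matrix" (3x3 intrinsics, pixels), "cam_to_world" (4x4, takes a point from camera to world coordinates). Camera axes: x right, y down, z forward; pixel columns grow to the right and rows downward; lengths in mm; the calibration is good to about 2 mm. A picture is of the moment at which its call begins: read the wrist's pose just before it. get_calibration takes no time and is no camera call; for the wrist camera it gives the pose at the moment of the call.
- job_done(): hands the job in; it is judged then, once.
The state is a dict: "clock": time; "joints": joint angles; "joint_vel": joint speeds; "joint_efforts": joint torques, N m; "position": TCP position; "ee_rot": TCP orientation; "contact_force": force on the tool from outside, world axes, zero at the start; "wrist_torque": the same for the moment, N m; "gripper_width": finger opening in mm; "grasp_force": force on a finger pad.
Only numpy, scipy, OpenCV 4.12 (cv2) and the standard library are available. Lean on these libraries where they do the work, as an engineer would, in place of code of your own. Each camera call takes 0.05 s, during which the arm holds its last target. There are 200 camera calls.

## Task

Slide the roll of copper slug tape up off its wooden storage spindle, lower it over the post of the green dispenser until it lies flat on the plate and let go of it, then press the orange cap onto the stud on top of the post until it clicks and sits fully home. Keep pressing firmly down on the cap after the click and finish like that, still pressing: do not let go or back off. Leave the other things on the bench where they are.

Things in the scene. Friction and masses are not known exactly. Their poses are not given: they have to be found in the camera images.
- roll: Loose copper-coloured ring, a full roll of slug tape (it holds its shape): outer diameter 60 mm, bore 36 mm, height 32 mm, 0.1 to 0.2 kg. Origin at the centre of its underside, z up along its axis. Starts on the storage spindle, its underside on the disc, up to 6 mm off the spindle's axis.
- spindle: Fixed wooden storage spindle: a round dark disc of 100 mm diameter and 12 mm thickness with an upright dark dowel of 16 mm diameter on its axis, whose top lies 62 mm above the origin (50 mm above the disc). Origin at the centre of the underside, on the dowel's axis.
- dispenser: Fixed green plate 12 mm thick (own frame: x -65 to 105, y -60 to 60 mm) with an upright aluminium post, 26 mm diameter, ending in a flat shoulder at z 48 mm that carries the stud. Steel tear-off strip along y at x 94 mm, top at z 38 mm. Origin on the post's axis at bench height, z up. With the roll home its origin is at z 12 mm, its top at z 44 mm.
- stud: Fixed stud on the post: 16 mm diameter, 15 mm tall, tip tapered to 8 mm. Origin at its foot on the axis, level with the shoulder (z 48 mm of the dispenser), z up. Four sprung balls 7 mm up, 23 mm over all; a cap merely set down rests on them 10 mm above home. Passing them takes about 10 to 13 N, then the force drops (click), the balls draw the cap down and it meets the rigid shoulder.
- cap: Loose orange snap cap, 0.05 kg, mouth down on the bench: skirt 48 mm diameter, z 0 to 19 mm; flange 58 mm diameter, z 19 to 24; round grip knob 26 mm diameter, z 24 to 52. Mouth: 19 mm wide lip 3 mm deep, 24 mm wide space above it to z 19. Origin at the centre of the mouth, z up; home when it meets the stud's origin. Fingertips round the knob may rest on the flange and push.
- dish: Loose blue ceramic bird bath dish, 160 mm diameter, 45 mm tall; origin at the centre of its underside. Bystander.
- jar: Loose glass jar with metal lid, 80 mm diameter, 110 mm tall; origin at the centre of its underside. Bystander.
- pot: Loose terracotta pot, 90 mm diameter at the rim, 85 mm tall; origin at the centre of its underside. Bystander.
- tin: Loose yellow-labelled tin, 72 mm diameter, 100 mm tall; origin at the centre of its underside. Bystander.
- brush: Loose hand brush lying on the bench; origin at its underside. Bystander.
Mind the look-alikes: they are no part of the job. Of the things that look like the roll, the middle-sized one is meant.

How it is judged (in metres and radians):
On the way, in this order (a step that is already met when the one before it is completed fails the run):
1. the roll has been lifted clear off the top of the storage spindle (z of roll in the frame of spindle above 0.064 m), for 0.1 s.
2. the roll lies flat on the dispenser's plate round the post and has been let go (horizontal distance between roll and dispenser below 0.008 m and z of roll in the frame of dispenser between 0.009 and 0.015 m and angle between roll's own z axis and vertical below 0.08 rad and contact force between the fingers and roll below 0.2 N), for 0.2 s.
3. the cap has clicked home on the stud and has been kept pressed down on the shoulder with more than 4 N for half a second (horizontal distance between cap and stud below 0.004 m and z of cap in the frame of stud between -0.003 and 0.0025 m and angle between cap's own z axis and vertical below 0.08 rad and contact force between cap and dispenser above 4 N), for 0.5 s.
At the end, for the whole second after the job is handed in: Roll flat round the post (origin 9 to 15 mm above the dispenser's, within 8 mm of its axis, tilt under 0.08 rad); cap home on the stud (within 4 mm of its axis, at most 2.5 mm above its foot, tilt under 0.08 rad) and still pressed onto the shoulder by the robot with over 4 N through the last second (all of step 3 and horizontal distance between roll and dispenser below 0.008 m and z of roll in the frame of dispenser between 0.009 and 0.015 m and angle between roll's own z axis and vertical below 0.08 rad and contact force between any of the fingers, the arm and cap above 3 N); the arm keeps its last pose, push and grip.
It fails at once if a bystander (dish, jar, pot, tin or brush) is moved by more than 30 mm (distance of any of dish, jar, pot, tin, brush from where it was at the start of the episode above 0.03 m).
It also fails if it takes over 61 s, if anything falls off the work surface, if the arm or the gripper's body presses on something with over 40 N, if the wrist force passes 120 N, or if a joint passes its speed limit or range.

## Working session

There is one attempt and no reset: what is moved stays moved. The work goes in short steps, Python scripts to look and compute and a tool call to move; the robot and the scene stay as the last step left them, time stands still between calls to the robot, and variables do not carry over. Pictures are saved under pics/ and viewed, at most 10 in all, crops included, and the job is handed in when it is done.

Besides the shell and the picture viewer there is one more tool, called in YAML: its name, and indented under it one key for each argument. arm_command: Moves the arm, as the interface text tells. Its arguments: {"type":"object","properties":{"steps":{"type":"array","items":{"type":"number"}},"grip":{"type":"number"}},"required":["steps"]}

```bash
mkdir -p pics
python3 - <<'E'
from bench import *
import cv2
for n in ("top","scene"):
    cv2.imwrite(f"pics/{n}0.png",get_image(n)[:,:,::-1])
    c=get_calibration(n);print(n,c)
s=read_state();print(s)
E
```

```text
top {'camera_matrix': array([[458.47515165,   0.        , 314.95030037],
       [  0.        , 458.47515165, 197.84467383],
       [  0.        ,   0.        ,   1.        ]]), 'cam_to_world': array([[-1.11204874e-02, -9.97720820e-01,  6.65544827e-02,
         4.34690500e+02],
       [-9.99767430e-01,  9.86401642e-03, -1.91777691e-02,
        -3.48352515e+01],
       [ 1.84775650e-02, -6.67522703e-02, -9.97598473e-01,
         1.51288241e+03],
       [ 0.00000000e+00,  0.00000000e+00,  0.00000000e+00,
         1.00000000e+00]])}
scene {'camera_matrix': array([[420.23091769,   0.        , 310.34993501],
       [  0.        , 420.23091769, 197.37260844],
       [  0.        ,   0.        ,   1.        ]]), 'cam_to_world': array([[-7.05160764e-01,  4.24708880e-01, -5.67776949e-01,
         1.19958387e+03],
       [ 7.08827686e-01,  4.42185610e-01, -5.49577290e-01,
         5.79885192e+02],
       [ 1.76524417e-02, -7.89996363e-01, -6.12857355e-01,
         7.59790280e+02],
       [ 0.00000000e+00,  0.00000000e+00,  0.00000000e+00,
         1.00000000e+00]])}
{'clock': 0.1, 'joints': array([ 1.50963314e+00,  3.85459617e-01,  6.75789214e-03, -4.07552021e-04,
       -1.19403670e+00, -2.58608132e-01]), 'joint_vel': array([ 0.00042478, -0.00199402,  0.00353745,  0.00164854, -0.0008356 ,
       -0.00032384]), 'joint_efforts': array([-5.52789406e-04, -3.93319738e+01,  1.88928598e+01,  4.19789538e+00,
       -2.59566084e-03,  5.74091132e-06]), 'position': array([196.29008993, 592.8155213 , 230.34536647]), 'ee_rot': array([ 9.87233043e-01, -1.59279442e-01, -9.27796487e-05,  9.84989427e-04]), 'contact_force': array([ 0.39716189,  0.08322838, -0.07876423]), 'wrist_torque': array([ 0.01998191, -0.0083507 ,  0.01003817]), 'grasp_force': 0.0, 'gripper_width': 85.66591843380017}
```

View pics/top0.png

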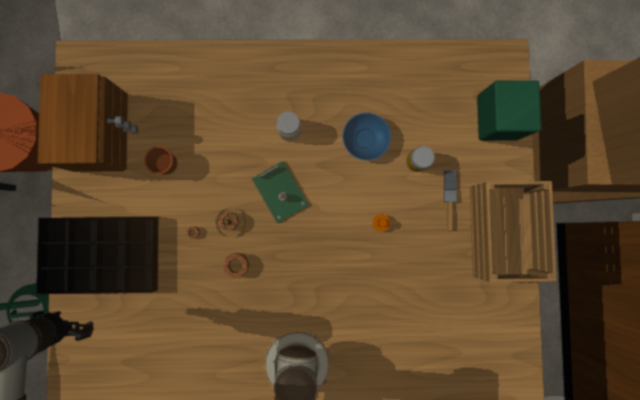

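View pics/scene0.png

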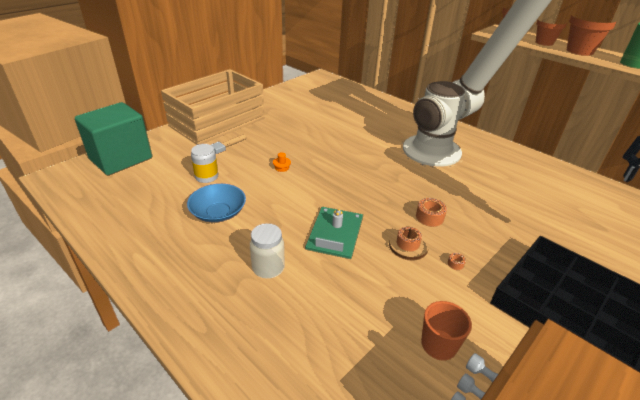

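The top view shows the spindle and roll at about (231,222), look-alikes at (195,232) and (237,265), the dispenser post at (283,197) with its strip at (271,172), and the cap at (382,223). The scene view confirms that the middle-sized ring is on the spindle.

```bash
cat > h.py <<'E'
from bench import *
import cv2, numpy as np
from scipy.spatial.transform import Rotation as R
def ray(cal,u,v,z):
    K,T=cal["camera_matrix"],cal["cam_to_world"]
    d=T[:3,:3]@np.linalg.solve(K,[u,v,1]); o=T[:3,3]
    return (o+d*(z-o[2])/d[2])[:2]
def proj(cal,p):
    T=np.linalg.inv(cal["cam_to_world"]); q=cal["camera_matrix"]@(T[:3,:3]@np.asarray(p,float)+T[:3,3]); return q[:2]/q[2]
def go(x,y):
    "shift in tool axes to world xy"
    s=read_state(); d=R.from_quat(s["ee_rot"]).inv().apply(np.array([x,y,s["position"][2]])-s["position"])
    return d.round(1), s["position"].round(1)
E
python3 - <<'E'
from h import *
c=get_calibration("top")
for n,u,v,z in [("roll",231,222,44),("post",283,196,60),("strip",271,172,38),("cap",382,223,40),("big",237,265,30),("jar",288,125,110),("tin",422,157,100)]: print(n,ray(c,u,v,z).round(0))
print(get_calibration("wrist"))
im=cv2.resize(get_image("top")[140:290,180:430,::-1],None,fx=3,fy=3,interpolation=cv2.INTER_CUBIC);cv2.imwrite("pics/c.png",im)
s=read_state();print(R.from_quat(s["ee_rot"]).as_matrix().round(3))
print(go(*ray(c,231,222,44)))
E
```

```text
roll [458. 206.]
post [538.  39.]
strip [618.  78.]
cap [ 450. -278.]
big [321. 189.]
jar [755.  19.]
tin [ 653. -398.]
{'camera_matrix': array([[325.61977451,   0.        , 316.22922501],
       [  0.        , 325.61977451, 201.05676206],
       [  0.        ,   0.        ,   1.        ]]), 'cam_to_world': array([[-3.15567556e-01, -9.04801101e-01, -2.85923216e-01,
         2.69667257e+02],
       [-9.48899092e-01,  3.01776861e-01,  9.23105556e-02,
         5.70699119e+02],
       [ 2.76231821e-03,  3.00442496e-01, -9.53795930e-01,
         3.72881135e+02],
       [ 0.00000000e+00,  0.00000000e+00,  0.00000000e+00,
         1.00000000e+00]])}
[[ 0.949 -0.314 -0.   ]
 [-0.314 -0.949 -0.002]
 [ 0.     0.002 -1.   ]]
(array([370.3, 285.3,   0.5]), array([196.3, 592.9, 230.5]))
```

View pics/c.png

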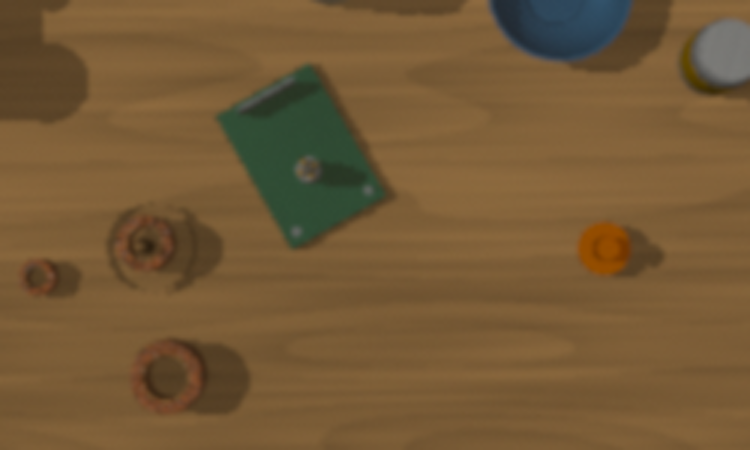

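Enlarged crop: roll centre at (144,243), stud (308,169), cap knob (607,247), with the small ring close beside the roll at (40,277). I'll move over the roll and turn so that the fingers clear the small ring.

arm_command:
  steps: [0.041, 0.0317, 0, 0, 0.041, 0.0317, 0, 0, 0.041, 0.0317, 0, 0, 0.041, 0.0317, 0, 0, 0.041, 0.0317, 0, 0, 0.041, 0.0317, 0, 0, 0.041, 0.0317, 0, 0, 0.041, 0.0317, 0, 0, 0.041, 0.0317, 0, 0, 0, 0, 0, 0.175, 0, 0, 0, 0.175, 0, 0, 0, 0.175, 0, 0, 0, 0.175, 0, 0, 0, 0.175, 0, 0, 0, 0.175, 0, 0, 0, 0]

```text
clock: 2.15
position: [456.9, 206.3, 231.1]
ee_rot: [0.775, -0.632, -0.0, 0.0]
contact_force: [0.5, 0.0, 0.6]
gripper_width: 85.9
grasp_force: 0.0
```

Run:
```python
from h import *
c=get_calibration("wrist"); im=get_image("wrist"); cv2.imwrite("pics/w1.png",im[:,:,::-1])
s=read_state();print(s["position"],s["contact_force"],s["joints"],R.from_quat(s["ee_rot"]).as_matrix().round(3))
t=get_calibration("top");p=ray(t,228,221,44);print(p,proj(c,[*p,44]),proj(c,[*p,62]))
```

```text
[456.90659241 206.36852737 231.12947831] [-0.33044964 -0.76947175 -0.20978507] [ 7.48575053e-01  1.74039430e-01 -2.88247209e-01 -1.09931219e-04
 -1.10893573e+00 -5.44588007e-01] [[ 0.203 -0.979 -0.   ]
 [-0.979 -0.203 -0.   ]
 [ 0.     0.    -1.   ]]
[461.41259659 215.11863992] [310.75664012 182.10878583] [310.49085007 186.54756264]
```

View pics/w1.png

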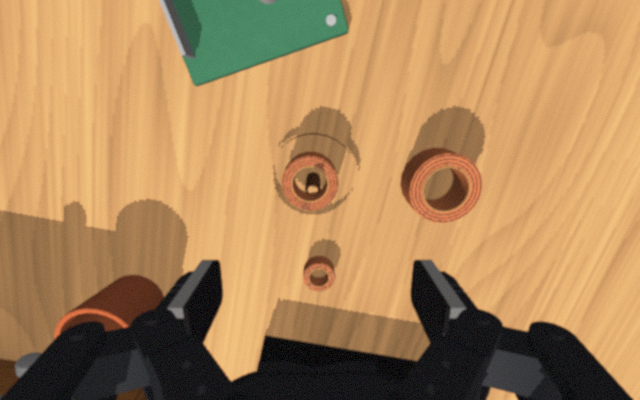

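The wrist view shows the roll's top ring at about (310,181), which agrees with the top camera's estimate. The small ring is at (319,272) and the big one at (443,186).

Run:
```python
from h import *
c=get_calibration("wrist");p=ray(c,310,181,44);print(p,ray(c,319,272,15),ray(c,443,186,40),ray(c,312,186,62)); print(go(*p))
print(ray(c,282,181,44),ray(c,338,181,44))
```

```text
[462.46337622 214.15873569] [427.90515322 332.76767929] [323.27200317 192.15049635] [460.10454795 214.31624254]
(array([-6.5, -7. , -0. ]), array([456.9, 206.4, 231.1]))
[491.01214441 220.02025991] [433.90791541 208.29583737]
```

arm_command:
  steps: [-0.007, -0.007, 0, 0, 0, 0, 0.04, 0, 0, 0, 0.04, 0, 0, 0, 0.04, 0, 0, 0, 0.04, 0, 0, 0, 0.03, 0, 0, 0, 0.017, 0, 0, 0, 0.01, 0, 0, 0, 0, 0, 0, 0, 0, 0]

```text
clock: 3.45
position: [463.1, 215.3, 15.0]
ee_rot: [0.775, -0.632, 0.0, -0.001]
contact_force: [0.7, -0.0, -0.5]
gripper_width: 85.3
grasp_force: 0.0
```

arm_command:
  steps: [0, 0, 0, 0, 0, 0, 0, 0, 0, 0, 0, 0, 0, 0, 0, 0, 0, 0, 0, 0, 0, 0, 0, 0, 0, 0, 0, 0, 0, 0, 0, 0]
  grip: 0.05

```text
clock: 4.45
position: [463.0, 215.1, 15.6]
ee_rot: [0.775, -0.632, 0.0, -0.001]
contact_force: [-0.7, -0.7, 5.1]
gripper_width: 58.3
grasp_force: 63.6
```

arm_command:
  steps: [0, 0, -0.01, 0, 0, 0, -0.03, 0, 0, 0, -0.04, 0, 0, 0, -0.04, 0, 0, 0, -0.04, 0, 0, 0, -0.03, 0, 0, 0, 0, 0]

```text
clock: 5.32
position: [463.4, 215.5, 207.2]
ee_rot: [0.775, -0.633, 0.001, -0.003]
contact_force: [-0.0, 0.7, -2.4]
gripper_width: 58.5
grasp_force: 64.8
```

Run:
```python
from h import *
t=get_calibration("top");p=ray(t,282.7,196.3,60);print(p);print(go(*p))
s=read_state();print(s["contact_force"],s["gripper_width"])
```

```text
[537.54312544  39.52772623]
(array([187.2, -37.5,  -0.4]), array([463.4, 215.5, 207.2]))
[-0.0351371   0.65732957 -2.43575542] 58.52278527858578
```

arm_command:
  steps: [0.037, -0.0075, 0, 0, 0.037, -0.0075, 0, 0, 0.037, -0.0075, 0, 0, 0.037, -0.0075, 0, 0, 0.037, -0.0075, 0, 0, 0, 0, 0, 0, 0, 0, 0, 0]

```text
clock: 6.2
position: [535.3, 40.9, 203.1]
ee_rot: [0.774, -0.633, -0.001, 0.001]
contact_force: [-0.4, 0.1, -1.1]
gripper_width: 58.2
grasp_force: 64.7
```

Run:
```python
from h import *
c=get_calibration("wrist"); im=get_image("wrist"); cv2.imwrite("pics/w2.png",im[:,:,::-1])
s=read_state();print(s["position"],s["contact_force"])
print(proj(c,[537.5,39.5,63]))
```

```text
[535.44377741  41.26608419 203.45066639] [ 0.04493021  0.43003804 -1.79506303]
[314.49755164 184.61439744]
```

View pics/w2.png

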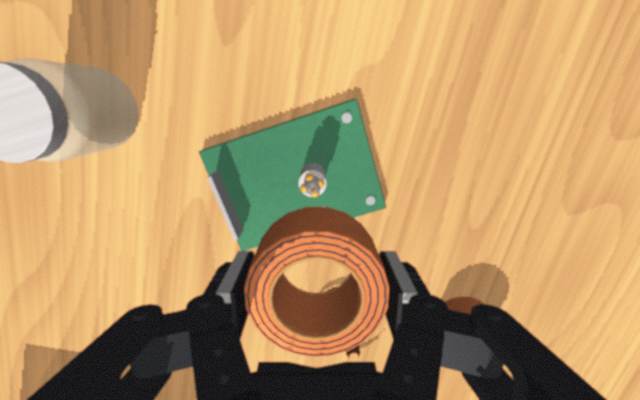

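The wrist view shows the roll held level with its ring centre at (317,292), and the stud at (312,182) on the green plate.

Run:
```python
from h import *
c=get_calibration("wrist");s=read_state();print(s["position"])
p=ray(c,312,182.5,62);r=ray(c,317.5,292,s["position"][2]+28.4);print(p,r)
d=R.from_quat(s["ee_rot"]).inv().apply([*(p-s["position"][:2]),0]);print(d)
d=R.from_quat(s["ee_rot"]).inv().apply([*(p-r),0]);print(d)
```

```text
[535.44377741  41.26608419 203.45066639]
[540.22374779  38.80259759] [535.94322273  40.48949689]
[ 3.36935666 -4.19097287 -0.00807477]
[ 2.50859858 -3.85686448 -0.0073251 ]
```

arm_command:
  steps: [0.003, -0.004, 0, 0, 0, 0, 0.04, 0, 0, 0, 0.04, 0, 0, 0, 0.03, 0, 0, 0, 0.01, 0, 0, 0, 0.015, 0, 0, 0, 0.015, 0, 0, 0, 0, 0]

```text
clock: 7.25
position: [540.1, 38.6, 53.4]
ee_rot: [0.774, -0.633, -0.001, 0.001]
contact_force: [-0.3, 0.4, -0.4]
gripper_width: 58.4
grasp_force: 64.8
```

arm_command:
  steps: [0, 0, 0.01, 0, 0, 0, 0.01, 0, 0, 0, 0.01, 0, 0, 0, 0.005, 0, 0, 0, 0, 0, 0, 0, 0, 0]

```text
clock: 8.0
position: [541.0, 38.9, 19.5]
ee_rot: [0.775, -0.633, 0.0, -0.0]
contact_force: [0.3, 0.3, -1.2]
gripper_width: 58.4
grasp_force: 64.8
```

arm_command:
  steps: [0, 0, 0.002, 0, 0, 0, 0.002, 0, 0, 0, 0, 0, 0, 0, 0, 0]

```text
clock: 8.5
position: [540.9, 38.8, 15.7]
ee_rot: [0.775, -0.633, 0.0, -0.0]
contact_force: [-1.1, -0.0, 2.4]
gripper_width: 58.6
grasp_force: 65.1
```

arm_command:
  steps: [0, 0, 0, 0, 0, 0, 0, 0, 0, 0, 0, 0, 0, 0, 0, 0, 0, 0, 0, 0, 0, 0, 0, 0]
  grip: 0.085

```text
clock: 9.25
position: [540.7, 38.8, 15.3]
ee_rot: [0.774, -0.633, 0.0, -0.0]
contact_force: [0.7, 0.6, -0.0]
gripper_width: 85.3
grasp_force: 0.0
```

arm_command:
  steps: [0, 0, -0.01, 0, 0, 0, -0.03, 0, 0, 0, -0.05, 0, 0, 0, -0.05, 0, 0, 0, -0.05, 0, 0, 0, 0, 0]

```text
clock: 10.0
position: [543.2, 39.4, 211.0]
ee_rot: [0.775, -0.632, 0.003, -0.005]
contact_force: [-0.3, -0.5, -0.4]
gripper_width: 85.0
grasp_force: 0.0
```

Run:
```python
from h import *
c=get_calibration("wrist"); im=get_image("wrist"); cv2.imwrite("pics/w3.png",im[:,:,::-1])
s=read_state();print(s["position"],s["gripper_width"],s["joints"])
t=get_calibration("top");p=ray(t,382.3,222.5,50);print(p,go(*p),proj(c,[540.2,38.8,63]),proj(c,[540.2,38.8,44]))
```

```text
[541.52384063  39.12148967 208.13990837] 85.12848863874437 [ 3.70843565e-01  2.61483505e-01 -2.33752302e-01 -4.93387214e-05
 -1.06973077e+00 -1.69830400e-01]
[ 451.1974885  -277.33065178] (array([292. , 151.7,  -1.2]), array([541.5,  39.1, 208.1])) [322.12166444 184.26092108] [321.99147352 179.3728963 ]
```

View pics/w3.png

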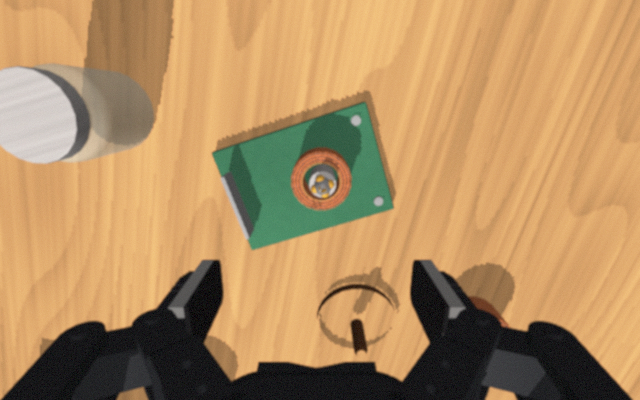

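The roll lies flat round the post, with its ring centre at (322,180) and the stud at (323,184). Next is the cap.

arm_command:
  steps: [0.0417, 0.0217, 0, 0, 0.0417, 0.0217, 0, 0, 0.0417, 0.0217, 0, 0, 0.0417, 0.0217, 0, 0, 0.0417, 0.0217, 0, 0, 0.0417, 0.0217, 0, 0, 0.0417, 0.0217, 0, 0, 0, 0, 0, 0, 0, 0, 0, 0]

```text
clock: 11.18
position: [449.5, -277.3, 204.4]
ee_rot: [0.774, -0.633, -0.001, 0.0]
contact_force: [-0.5, 0.3, -0.1]
gripper_width: 84.8
grasp_force: 0.0
```

Run:
```python
from h import *
c=get_calibration("wrist"); im=get_image("wrist"); cv2.imwrite("pics/w4.png",im[:,:,::-1])
s=read_state();print(s["position"],s["ee_rot"],proj(c,[451.2,-277.3,52]))
h=cv2.cvtColor(im,cv2.COLOR_RGB2HSV);m=cv2.inRange(h,(5,180,90),(20,255,255))
n,l,st,ce=cv2.connectedComponentsWithStats(m);i=1+np.argmax(st[1:,4]);print(st[i],ce[i])
for z in(22,52):print(ray(c,*ce[i],z))
```

```text
[ 449.87922089 -276.93302623  204.66675549] [ 7.74625437e-01 -6.32419885e-01 -6.97684666e-04  1.84469212e-04] [314.86103707 182.61877538]
[ 287  148   56   56 2445] [314.55010225 175.32678937]
[ 451.56178304 -277.26847729]
[ 452.85088941 -284.0657842 ]
```

View pics/w4.png

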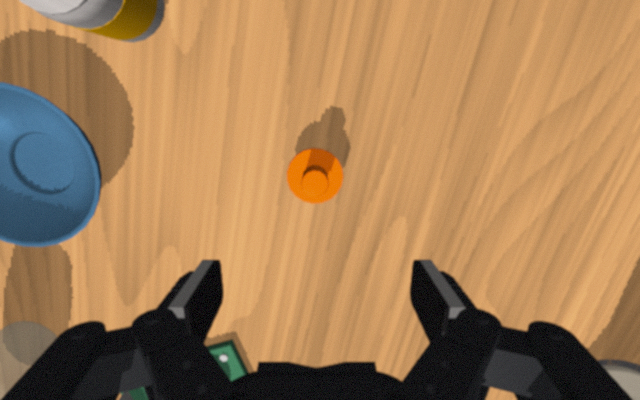

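The cap's flange is centred at (315,176) and its knob top at (315,182). Both give about (451.5,-277.3), so I can descend.

arm_command:
  steps: [0.0007, -0.0015, 0, 0, 0, 0, 0.04, 0, 0, 0, 0.04, 0, 0, 0, 0.04, 0, 0, 0, 0.03, 0, 0, 0, 0.018, 0, 0, 0, 0.009, 0, 0, 0, 0, 0, 0, 0, 0, 0]

```text
clock: 12.35
position: [452.6, -278.0, 29.2]
ee_rot: [0.775, -0.632, 0.001, -0.0]
contact_force: [-0.3, 0.8, -1.2]
gripper_width: 84.9
grasp_force: 0.0
```

arm_command:
  steps: [0, 0, 0, 0, 0, 0, 0, 0, 0, 0, 0, 0, 0, 0, 0, 0, 0, 0, 0, 0, 0, 0, 0, 0, 0, 0, 0, 0, 0, 0, 0, 0, 0, 0, 0, 0, 0, 0, 0, 0]
  grip: 0.015

```text
clock: 13.6
position: [452.1, -278.1, 28.7]
ee_rot: [0.775, -0.633, 0.0, -0.0]
contact_force: [-2.0, 0.5, 5.1]
gripper_width: 23.8
grasp_force: 59.0
```

arm_command:
  steps: [0, 0, -0.01, 0, 0, 0, -0.03, 0, 0, 0, -0.05, 0, 0, 0, -0.05, 0, 0, 0, -0.04, 0, 0, 0, 0, 0, 0, 0, 0, 0]

```text
clock: 14.48
position: [450.9, -277.5, 207.5]
ee_rot: [0.774, -0.633, -0.001, -0.0]
contact_force: [0.6, 0.6, -0.3]
gripper_width: 24.0
grasp_force: 58.9
```

Run:
```python
from h import *
s=read_state();print(s["contact_force"],s["gripper_width"]);print(go(540.3,38.8))
```

```text
[ 0.64237472  0.58177532 -0.31674987] 23.976595299202668
(array([-292.1, -150.6,    0.3]), array([ 450.9, -277.5,  207.5]))
```

arm_command:
  steps: [-0.0417, -0.0215, 0, 0, -0.0417, -0.0215, 0, 0, -0.0417, -0.0215, 0, 0, -0.0417, -0.0215, 0, 0, -0.0417, -0.0215, 0, 0, -0.0417, -0.0215, 0, 0, -0.0417, -0.0215, 0, 0, 0, 0, 0, 0, 0, 0, 0, 0]

```text
clock: 15.6
position: [540.0, 38.0, 206.7]
ee_rot: [0.775, -0.632, -0.001, 0.002]
contact_force: [0.6, -0.9, -1.1]
gripper_width: 24.2
grasp_force: 59.0
```

Run:
```python
from h import *
c=get_calibration("wrist"); im=get_image("wrist"); cv2.imwrite("pics/w5.png",im[:,:,::-1])
s=read_state();print(s["position"],s["ee_rot"],proj(c,[540.3,38.8,63]))
cv2.imwrite("pics/w5c.png",cv2.resize(im[130:370,180:460,::-1],None,fx=2.5,fy=2.5,interpolation=cv2.INTER_CUBIC))
```

```text
[540.07062819  37.49561102 207.06453368] [ 0.77431369 -0.63280022 -0.00082833  0.00122905] [315.77953836 186.39664132]
```

View pics/w5c.png

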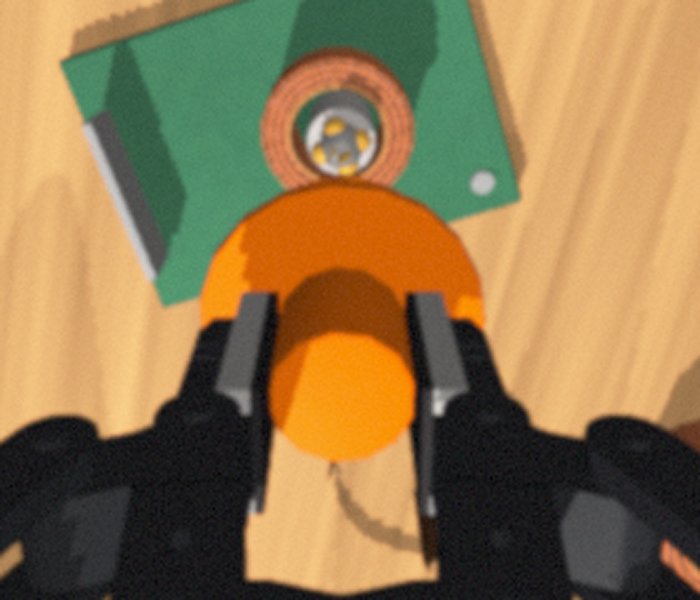

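The crop shows the stud tip at (343,143), which is full-frame (317.2,187.2). The knob top is centred at (343,396), full-frame (317.2,288.5), with the cap upright.

Run:
```python
from h import *
c=get_calibration("wrist");s=read_state();P=s["position"]
p=ray(c,317.2,187.2,63);r=ray(c,317.2,288.5,P[2]+23.3);f=R.from_quat(s["ee_rot"]).inv().apply
print(P,p,r,f([*(p-P[:2]),0]),f([*(p-r),0]))
```

```text
[540.07062819  37.49561102 207.06453368] [539.08082226  38.95178677] [540.36051704  38.31645576] [-1.62411054e+00  6.80019199e-01  1.56428904e-03] [-0.87742874  1.12755199  0.00308889]
```

arm_command:
  steps: [-0.0012, 0.0009, 0, 0, 0, 0, 0.03, 0, 0, 0, 0.03, 0, 0, 0, 0.03, 0, 0, 0, 0.015, 0, 0, 0, 0.005, 0, 0, 0, 0, 0, 0, 0, 0, 0]

```text
clock: 16.65
position: [540.6, 39.3, 99.4]
ee_rot: [0.775, -0.633, 0.001, -0.001]
contact_force: [0.7, -0.5, -0.7]
gripper_width: 24.3
grasp_force: 59.0
```

arm_command:
  steps: [0, 0, 0.003, 0, 0, 0, 0.003, 0, 0, 0, 0.002, 0, 0, 0, 0, 0]

```text
clock: 17.15
position: [539.7, 39.1, 90.1]
ee_rot: [0.774, -0.633, -0.0, 0.0]
contact_force: [-0.8, -0.1, -0.1]
gripper_width: 24.1
grasp_force: 59.0
```

arm_command:
  steps: [0, 0, 0.002, 0, 0, 0, 0.002, 0, 0, 0, 0, 0]

```text
clock: 17.52
position: [540.3, 39.5, 86.9]
ee_rot: [0.775, -0.632, 0.0, -0.001]
contact_force: [-0.4, 0.9, 4.0]
gripper_width: 23.8
grasp_force: 59.7
```

arm_command:
  steps: [0, 0, 0.002, 0, 0, 0, 0, 0]

```text
clock: 17.77
position: [540.5, 39.7, 86.0]
ee_rot: [0.775, -0.632, 0.001, -0.001]
contact_force: [-3.1, 1.2, 10.7]
gripper_width: 24.0
grasp_force: 60.4
```

arm_command:
  steps: [0, 0, 0.002, 0, 0, 0, 0, 0]

```text
clock: 18.02
position: [540.5, 39.8, 84.0]
ee_rot: [0.775, -0.632, 0.001, -0.001]
contact_force: [-3.5, 2.7, 8.6]
gripper_width: 24.0
grasp_force: 60.1
```

arm_command:
  steps: [-0.0005, 0.0005, 0.002, 0, 0, 0, 0.002, 0, 0, 0, 0, 0]

```text
clock: 18.4
position: [539.0, 39.7, 77.4]
ee_rot: [0.774, -0.633, -0.0, 0.0]
contact_force: [-0.1, 3.8, -3.0]
gripper_width: 24.1
grasp_force: 59.7
```

arm_command:
  steps: [0, 0, 0.002, 0, 0, 0, 0, 0]

```text
clock: 18.65
position: [539.2, 39.7, 76.8]
ee_rot: [0.775, -0.632, -0.0, 0.0]
contact_force: [-1.5, 4.1, 3.3]
gripper_width: 24.4
grasp_force: 60.6
```

It has clicked home at the expected TCP height of about 76.7. Next I press.

arm_command:
  steps: [0, 0, 0.002, 0, 0, 0, 0.002, 0, 0, 0, 0, 0]

```text
clock: 19.02
position: [539.4, 39.6, 76.5]
ee_rot: [0.775, -0.632, 0.001, -0.0]
contact_force: [-10.4, 4.3, 25.2]
gripper_width: 24.1
grasp_force: 62.9
```

arm_command:
  steps: [0, 0, 0, 0, 0, 0, 0, 0, 0, 0, 0, 0, 0, 0, 0, 0, 0, 0, 0, 0, 0, 0, 0, 0, 0, 0, 0, 0, 0, 0, 0, 0, 0, 0, 0, 0]

```text
clock: 20.15
position: [539.3, 39.6, 76.5]
ee_rot: [0.775, -0.632, 0.001, -0.0]
contact_force: [-11.2, 4.3, 26.1]
gripper_width: 24.0
grasp_force: 62.9
```

Run:
```python
from h import *
c=get_calibration("wrist"); im=get_image("wrist"); cv2.imwrite("pics/w6.png",im[:,:,::-1])
s=read_state();print(s["position"],s["contact_force"],s["gripper_width"])
```

```text
[539.35811482  39.56798363  76.51537255] [-10.87637375   4.78868272  26.11946201] 24.210934044991017
```

View pics/w6.png

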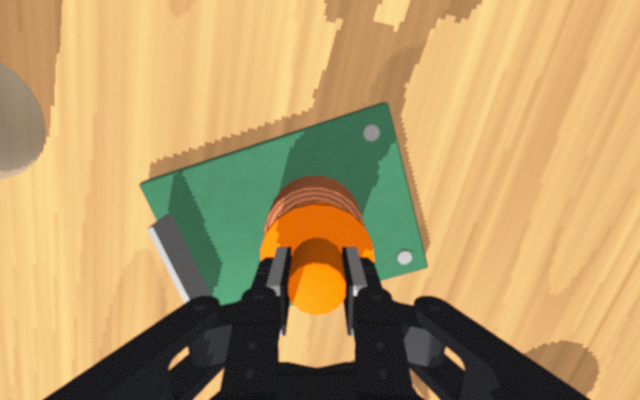

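The cap sits upright and seated over the roll, with its flange at about (317,250). The press holds steady at about 26 N, so I'm handing in.

```bash
python3 -c "
from bench import *
print(job_done())"
```

```text
the job is handed in; nothing more can be done
None
```

I handed the job in at about 20 s: the roll lies flat round the dispenser's post, and the cap has clicked home with the arm still pressing down at about 26 N; the hand-in returned no verdict.

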